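Fetch the hex punch from behind the others in the keeper rail

TASK

The hex punch is wanted at the press, but it stands at the closed end of the keeper rail behind the two round punches. Slide the two round punches out through the rail's open mouth and stand both in the shallow tray, then slide the hex punch out and stand it fully down in the round recess of the setting block. Finally slide the two round punches back under the keeper strips, each to the very place in the rail where it stood before (within a centimetre), keep every punch upright throughout, and leave all of them standing free.

Things in the scene. Friction and masses are not known exactly. Their poses are not given: they have to be found in the camera images.
- keeper_rail: Fixed 206 x 110 mm rail; origin mid-base; lane along x, mouth at -x, end stop at x=+92 mm. Lane floor z=8, 62 wide. Keeper strips over it from x=-80 (z 27 to 31, 36 gap, screws 2 higher): punches only slide along x, shank in the gap, best 2 mm off the floor (play 5). Flared bars start at x=-106; a punch is clear at x<-135. Screws mark 3 places: x=-53 and 5 (slim, stout, either order), 63 (hex).
- hex_punch: Loose steel press punch: round foot flange 50 mm in diameter, 14 mm thick; origin at the centre of the underside, z up along the axis. Above it a hexagonal shank, 24 mm across flats, to a total height of 88 mm (round collar of 25 mm up to 19 mm). At the start one pair of flats faces the side bars (faces to its +y and -y) within 0.1 rad. About 0.38 kg.
- slim_punch: Loose steel press punch: round foot flange 50 mm in diameter, 14 mm thick; origin at the centre of the underside, z up along the axis. Above it a slim plain round shank, 16 mm in diameter with a chamfered tip, to a total height of 95 mm (collar of 25 mm up to 20 mm). About 0.32 kg.
- stout_punch: Loose steel press punch: round foot flange 50 mm in diameter, 14 mm thick; origin at the centre of the underside, z up along the axis. Above it a plain round shank, 24 mm in diameter, flat on top with a small dark centre hole, to a total height of 78 mm. About 0.4 kg.
- tray: Fixed shallow sheet-metal tray, 108 x 174 mm outside (long side along its y), rim 18.5 mm high, black rubber floor at z = 4 mm, 96 x 162 mm inside. Origin at the centre of the underside. Room for two punches side by side along y, for instance at y = -38 and +38 mm.
- setting_block: Fixed dark steel block 96 x 96 x 26 mm with a round recess, 62 mm in diameter (3 mm chamfer at its mouth) and 12 mm deep, in the middle of its top: recess floor at z = 14 mm. Origin at the centre of the underside.
There are look-alikes about, which are no part of the job. Leave any red look-alike of the slim_punch alone.

How it is judged:
By the outcome, as a careful person would: the job done as asked, in the order asked, and still so for the second after the job is handed in, with the robot touching nothing.
It also fails if it takes over 136 s, if anything falls off the work surface, if the arm or the gripper's body presses on something with over 40 N, if the wrist force passes 120 N, or if a joint passes its speed limit or range.

ROBOT

A 6-joint arm with a two-finger parallel gripper is mounted at the origin on a cart in front of the work surface, level with it; the furniture and walls round the work are solid. World frame = base frame: x ahead of the robot, y to its left, z up, the work surface at z = 0. Lengths are in m, angles in rad, forces in N, time in s.
With the tool pointing down it reaches from about 0.325 to 0.775 m from the base axis. Payload 5.5 kg.
Tool frame: the origin (TCP) lies at the very end of the fingers, on their centre line; the grasp point (between the pads) lies 19 mm behind it; z points along the fingers, y is the line along which they close (so a half turn about z gives the same grasp; the last joint's range is limited). The gripper opens to 85 mm and grips with 20 to 120 N. Pads are 22 mm wide; open, the fingers measure 114 mm over their backs; the gripper's body (76 mm by 85 mm) begins 54 mm behind the grasp point. The pads swing forward as they close: fully open they stand 13 mm farther back than shut.
Start: joints at [-1.163, 0.091, 1.231, -0, 1.82, -0.057], TCP at [0.269, -0.536, 0.209] pointing down, gripper open.
Joint ranges: [-2.87, 2.87], [-0.86, 2.18], [0.17, 2.46], [-1.51, 4.65], [0.06, 2.69], [-2.65, 2.65]. Speed limits (rad/s): [2.57, 2.57, 3.01, 3.14, 3.14, 3.14].

INTERFACE

Orientations are given as a unit quaternion [w, x, y, z].
In Python, from station import env, viewer, order gives the robot as it stands.
- The arm moves only by the tool jog_arm, never from a script. Its argument "rows" is a list of rows, each a list of 2 entries, a list of its own where there are three numbers: the shift along the tool's x, y, z in mm, then the turn about the tool's z in rad. In form: [[[x, y, z], roll], ...]. A call has 1 to 10 rows; each row shifts and turns the commanded pose from where the row before left it, along the tool's axes as they then stand; what a row does not reach is not made up. A row lasts 1/8 s, in which the tool goes at most 62.5 mm and 10.7 degrees, less where a joint would pass 70% of its speed; a pose out of reach is approached as far as the arm can. A call with a gripper value outside its range is refused whole. "jaw" is the finger opening in mm, from 0 to 85.4, set as the call begins (left out, the last holds). The fingers move at their own pace and stop on an object; "grip_force" is the grip in N (left out, the last holds). Time passes only in rows, so rows that do not move let the fingers close. It gives the time, the measured TCP pose, the force, the opening and the grip force at its end, in the units of the state.
- env.get_state(): the state, without advancing time (a new reading comes with each control period).
- viewer.get_image(name): name is "scene" or "top" or "wrist"; returns a dict with "color" (400x640x3 uint8, red, green, blue), "z_map" (400x640 float32, m along the optical axis (not along the pixel's ray), 0 where there is no reading), "vertical_fov" (degrees; the focal length in pixels is half the picture's height over the tangent of half this angle, whatever the lens; pixels are square), "cx", "cy" (the principal point, pixels), "R" (3x3) and "t" (3): a world point X has camera coordinates R X + t. Camera axes: x right, y down, z forward; pixel columns grow to the right and rows downward; lengths in m; the calibration is good to about 2 mm. A picture is of the moment at which its call begins.
- order.hand_in(): hands the job in; it is judged then, once.
Trained networks look in the newest picture that a camera, given by its name, has taken for a name from the list of things; names that differ only in an ending like _2 or _b are one class to them, and where a whole thing is asked for, a point or a joint stands for the part that bears it (a point fixed in the world has none). Each returns a list of dicts, best first, with "conf" (0 to 1); they miss things now and then, are a little off and sometimes report something else, mostly with a low value. They report only what shows in the picture. A call takes as long as a camera call. They do not tell look-alikes from the thing itself.
- viewer.regions_of(query, camera): "mask" (400x640 bool, what is visible of it) and "xy" ([column, row] in pixels, amid what is visible of it).
- viewer.place_of(query, camera): "xy" ([column, row] in pixels: a listed point, or the origin of a listed thing).
The state is a dict: "clock": time; "joints": joint angles; "qvel": joint speeds; "joint_torque": joint torques, N m; "ee_pos": TCP position; "tcp_rot": TCP orientation; "force": force on the tool from outside, world axes, zero at the start; "torque": the same for the moment, N m; "gripper_width": opening from 0.0 (shut) to 1.0 (fully open); "gripper_force": force on a finger pad.
Only numpy, scipy, OpenCV 4.12 (cv2) and the standard library are available. Lean on these libraries where they do the work, as an engineer would, in place of code of your own. Each camera call takes 0.05 s, during which the arm holds its last target. There are 200 camera calls.

## Working session

There is one attempt and no reset: what is moved stays moved. The work goes in short steps, Python scripts to look and compute and a tool call to move; the robot and the scene stay as the last step left them, time stands still between calls to the robot, and variables do not carry over. Pictures are saved under pics/ and viewed, at most 14 in all, crops included, and the job is handed in when it is done.

Besides the shell and the picture viewer there is one more tool, called as a command line: name --argument value ..., lists and objects as JSON in quotes. jog_arm: Moves the arm, as the interface text tells. Its arguments: {"type":"object","properties":{"rows":{"type":"array"},"jaw":{"type":"number"},"grip_force":{"type":"number"}},"required":["rows"]}

```bash
mkdir -p pics; cat > h.py <<'E'
import numpy as np, cv2
from station import env, viewer, order
def img(n): return viewer.get_image(n)
def K(d):
    f=d["color"].shape[0]/2/np.tan(np.radians(d["vertical_fov"])/2); return f
def pts(d):
    z=d["z_map"]; f=K(d); v,u=np.mgrid[:z.shape[0],:z.shape[1]]
    c=np.stack([(u-d["cx"])/f*z,(v-d["cy"])/f*z,z],-1)
    return (c-d["t"])@d["R"]   # R^T (c-t)
def at_z(d,uv,z):
    f=K(d); r=np.array([(uv[0]-d["cx"])/f,(uv[1]-d["cy"])/f,1.])@d["R"]; o=-d["R"].T@d["t"]
    return o+r*(z-o[2])/r[2]
def proj(d,X):
    c=np.asarray(d["R"])@np.asarray(X)+d["t"]; f=K(d); return c[:2]/c[2]*f+[d["cx"],d["cy"]]
def save(d,n): cv2.imwrite(f"pics/{n}.png",d["color"][...,::-1])
E
python3 - <<'E'
from h import *
s=env.get_state(); print(s)
for n in("scene","top"):
    d=img(n); save(d,n+"0"); print(n,d["vertical_fov"],d["cx"],d["cy"],-d["R"].T@d["t"])
    for q in("keeper_rail","hex_punch","slim_punch","stout_punch","tray","setting_block"):
        for r in viewer.place_of(q,n)[:4]: 
            z={"keeper_rail":0,"tray":0,"setting_block":0}.get(q,.008)
            print(q,np.round(r["xy"]),round(r["conf"],2),at_z(d,r["xy"],z).round(3))
E
```

```text
{'clock': 0.0, 'joints': array([-1.16272115e+00,  9.18647368e-02,  1.23187779e+00, -2.04189578e-05,
        1.81980376e+00, -5.66867512e-02]), 'qvel': array([ 0.00193671,  0.00114978, -0.00103613, -0.00035393,  0.00030057,
       -0.00076931]), 'joint_torque': array([ 1.45830152e-03, -4.58726621e+01, -4.18029284e+01, -2.76593596e-05,
        1.15771999e-02, -3.09489599e-05]), 'ee_pos': array([ 0.26879574, -0.53605827,  0.20775196]), 'tcp_rot': array([-9.60049938e-04,  9.73120943e-01,  2.30292590e-01, -1.80484288e-04]), 'force': array([-0.00137879,  0.93945593,  0.23796998]), 'torque': array([-0.04484194,  0.01012084, -0.01461395]), 'gripper_force': 0.0, 'gripper_width': 0.9973508034786239}
scene 55.4720879267681 317.0695435325616 198.90849522953144 [0.24605418 0.51162721 0.5177802 ]
keeper_rail [304. 217.] 0.97 [ 0.584 -0.141  0.   ]
hex_punch [282. 209.] 0.85 [ 0.641 -0.134  0.008]
hex_punch [310. 308.] 0.69 [0.445 0.106 0.008]
slim_punch [304. 211.] 0.81 [ 0.59  -0.149  0.008]
slim_punch [330. 195.] 0.5 [ 0.564 -0.244  0.008]
slim_punch [327. 176.] 0.5 [ 0.613 -0.335  0.008]
stout_punch [327. 216.] 0.57 [ 0.532 -0.157  0.008]
stout_punch [303. 213.] 0.2 [ 0.588 -0.144  0.008]
tray [377. 177.] 0.67 [ 0.493 -0.407  0.   ]
tray [309. 308.] 0.59 [0.449 0.102 0.   ]
setting_block [374. 180.] 0.68 [ 0.494 -0.384  0.   ]
top 48.184000005618124 317.603738801059 204.04870945688936 [ 0.3921105  -0.14114674  1.0318804 ]
keeper_rail [323. 206.] 0.83 [ 0.571 -0.137  0.   ]
slim_punch [377. 206.] 0.79 [ 0.571 -0.262  0.008]
slim_punch [324. 198.] 0.76 [ 0.588 -0.139  0.008]
slim_punch [412. 189.] 0.6 [ 0.612 -0.345  0.008]
stout_punch [328. 226.] 0.86 [ 0.523 -0.149  0.008]
tray [216. 258.] 0.64 [0.448 0.109 0.   ]
setting_block [431. 237.] 0.63 [ 0.501 -0.386  0.   ]
```

View pics/scene0.png

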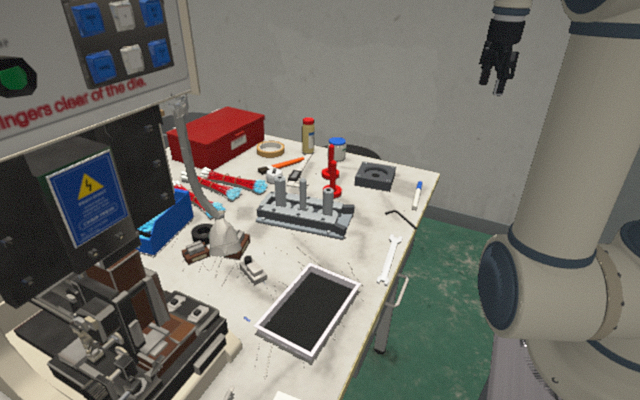

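View pics/top0.png

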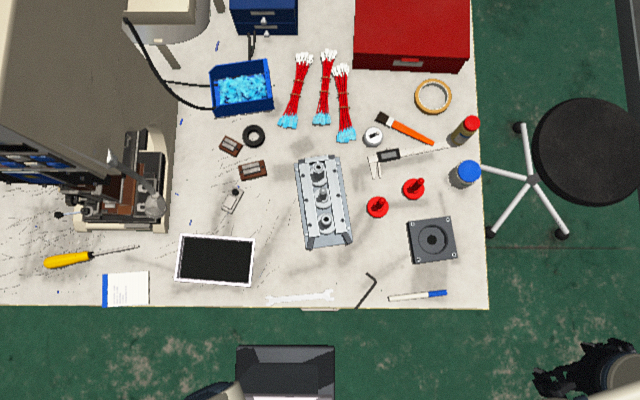

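The scene view shows three steel punches in the rail at about (281,190), (303,195) and (327,200). In the top view two red look-alikes stand at (377,206) and (413,188), outside the rail, so they are not the slim punch. The tray is at (215,260) and the block at (432,240). Next I measure with the depth map and enlarge one crop to confirm.

```bash
python3 - <<'E'
from h import *
d=img("top"); P=pts(d)
a=cv2.resize(d["color"][140:260,280:360],None,fx=5,fy=5,interpolation=cv2.INTER_CUBIC)
d2=img("scene"); b=cv2.resize(d2["color"][165:245,245:365],(400*3//2-200,400),interpolation=cv2.INTER_CUBIC)
o=np.zeros((600,800,3),np.uint8); o[:,:400]=a; o[:400,400:]=b[:, :400]; cv2.imwrite("pics/crop1.png",o[...,::-1])
# rail footprint
m=np.zeros((400,640),bool); m[140:260,285:362]=1
def rect(mm,t):
    (c,s,a)=cv2.minAreaRect((P[mm][:,:2]*1000).astype(np.float32)); print(t,np.round(c,1),np.round(s,1),round(a,1),mm.sum())
rect(m&(P[...,2]>.012)&(P[...,2]<.045),"rail")
rect(m&(P[...,2]>.024)&(P[...,2]<.04),"strips")
for lo,hi in((.070,.082),(.082,.0915),(.0915,.105)):
    mm=(m&(P[...,2]>lo)&(P[...,2]<hi)); n,l,st,c=cv2.connectedComponentsWithStats(mm.astype(np.uint8))
    for i in range(1,n):
        if st[i,4]>6: q=P[l==i]; print(lo,c[i].round(1),st[i,4],q.mean(0).round(4),q[:,2].max().round(3))
m=np.zeros((400,640),bool); m[225:300,165:265]=1; rect(m&(P[...,2]>.011)&(P[...,2]<.03),"tray")
m=np.zeros((400,640),bool); m[210:270,400:465]=1; rect(m&(P[...,2]>.018)&(P[...,2]<.035),"block")
q=m&(P[...,2]>.008)&(P[...,2]<.019); n,l,st,c=cv2.connectedComponentsWithStats(q.astype(np.uint8))
for i in range(1,n):
    if st[i,4]>100: print(c[i],st[i],at_z(d,c[i],.014))
for r in viewer.regions_of("setting_block","top")[:2]: print(r["conf"],r["xy"],r["mask"].sum())
E
```

```text
rail [ 598.2 -134.4] [254.3 117.7] 4.0 2589
strips [ 579.5 -135.1] [209.8 100.2] 9.4 2016
0.07 [315.3 174.1] 10 [ 0.6297 -0.1205  0.0761] 0.081
0.07 [321.4 173.4] 7 [ 0.6314 -0.1339  0.0759] 0.081
0.082 [325.9 219.4] 93 [ 0.5281 -0.1441  0.0849] 0.088
0.0915 [317.9 167.4] 98 [ 0.64   -0.1263  0.0945] 0.099
0.0915 [322.7 191.4] 46 [ 0.5862 -0.1369  0.0988] 0.105
tray [454.  124.1] [209.  124.4] 85.8 711
block [ 492.5 -383.9] [96.2 97.2] 7.7 1287
[432.13043478 239.74608696] [419 227  27  27 575] [ 0.49277163 -0.38569801  0.014     ]
0.65 [431.7, 239.0] 1959
```

View pics/crop1.png

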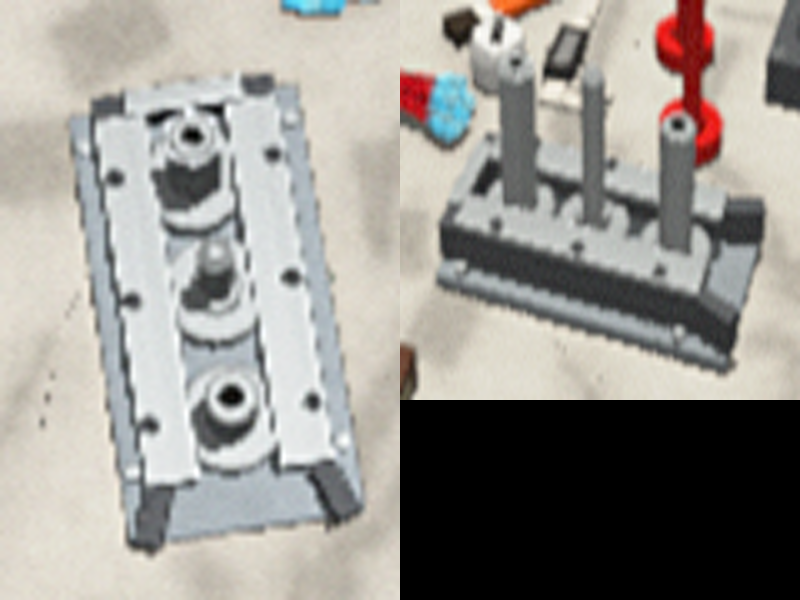

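The crop shows all three punches under the keeper strips. The stout one, flat top with a dark hole, is at the mouth (top view 326,219). The slim one, chamfered tip, is in the middle (323,191), and the hex is at the end stop (318,167). All are steel, so these are the real ones. I'll move above the rail for a finer look with the wrist camera.

```bash
cat >> h.py <<'E'
def axes():
    s=env.get_state(); w,x,y,z=s["tcp_rot"]
    from scipy.spatial.transform import Rotation as Ro
    return s["ee_pos"],Ro.from_quat([x,y,z,w]).as_matrix(),s
def to(X,yaw=None):
    """shift in tool axes (mm) to world X, then roll to tool-x yaw (deg)"""
    p,R,s=axes(); d=R.T@(np.array(X)-p)*1000; cur=np.arctan2(R[1,0],R[0,0])
    r=0 if yaw is None else -(np.radians(yaw)-cur)
    print("t",s["clock"],"pos",p.round(4),"yaw",np.degrees(cur).round(2),"tilt",R[:,2].round(3),"shift",d.round(1),"roll",round(r,3))
E
python3 - <<'E'
from h import *
d=img("top"); P=pts(d)
m=(P[...,2]>.1)&(P[...,0]>.3)&(P[...,0]<.75)&(P[...,1]>-.5)&(P[...,1]<.25)
n,l,st,c=cv2.connectedComponentsWithStats(m.astype(np.uint8))
for i in range(1,n):
    if st[i,4]>15: q=P[l==i]; print(c[i].round(),st[i,4],q.min(0).round(3),q.max(0).round(3))
# tray rim corners by white mask
g=d["color"]; f=K(d)
reg=np.zeros((400,640),np.uint8); reg[225:300,165:265]=1
dark=((g.max(2)<70)&(reg>0)).astype(np.uint8); n,l,st,c=cv2.connectedComponentsWithStats(dark); i=1+st[1:,4].argmax()
uv=np.argwhere(l==i)[:,::-1]; W=np.array([at_z(d,u,.004)[:2]*1000 for u in uv],np.float32); print("trayfloor",cv2.minAreaRect(W), W.mean(0))
to([.52,-.145,.29],9.3)
E
```

```text
[67. 94.] 21160 [ 0.392 -0.141  0.1  ] [0.75  0.25  1.032]
[472. 124.] 179 [ 0.392 -0.476  0.1  ] [ 0.75  -0.141  1.032]
[322. 190.] 20 [ 0.392 -0.142  0.1  ] [ 0.593 -0.133  1.032]
trayfloor ((445.9178161621094, 108.52964782714844), (157.08816528320312, 92.77018737792969), 85.85060119628906) [445.6881  108.03854]
t 0.9 pos [ 0.269  -0.5364  0.2089] yaw 26.63 tilt [ 0.  0. -1.] shift [ 399.8 -237.3  -81.1] roll 0.302
```

jog_arm --rows '[[[10, -6, -40], 0], [[30, -18, -41], 0], [[45, -27, 0], 0], [[48, -28, 0], 0], [[48, -28, 0], 0], [[48, -28, 0], 0], [[48, -28, 0], 0], [[48, -28, 0], 0], [[45, -27, 0], 0], [[30, -19, 0], 0.15]]'

```text
clock: 2.15
ee_pos: [0.5212, -0.143, 0.2899]
tcp_rot: [-0.0, 0.988, 0.156, 0.0]
force: [-0.3, 0.2, -0.2]
gripper_width: 1.003
gripper_force: 0.0
```

jog_arm --rows '[[[0, 0, 0], 0.152], [[0, 0, 0], 0], [[0, 0, 0], 0]]'

```text
clock: 2.52
ee_pos: [0.5201, -0.1456, 0.29]
tcp_rot: [0.0, 0.997, 0.082, 0.0]
force: [0.2, 0.1, 0.6]
gripper_width: 1.005
gripper_force: 0.0
```

```bash
python3 - <<'E'
from h import *
to([.52,-.145,.29],9.3)
d=img("wrist"); save(d,"w1"); print(d["vertical_fov"],-d["R"].T@d["t"],d["R"].round(2))
P=pts(d); np.save("w1.npy",P)
for lo,hi in((.070,.088),(.088,.098),(.098,.11)):
    mm=((P[...,2]>lo)&(P[...,2]<hi)); n,l,st,c=cv2.connectedComponentsWithStats(mm.astype(np.uint8))
    for i in range(1,n):
        if st[i,4]>40: q=P[l==i]; print(lo,c[i].round(1),st[i,4],q.mean(0).round(4),q[:,2].max().round(3))
E
```

```text
t 2.525 pos [ 0.5201 -0.1456  0.29  ] yaw 9.46 tilt [ 0. -0. -1.] shift [-0.  -0.6 -0. ] roll 0.003
61.973899122157064 [ 0.59069042 -0.13241339  0.45476475] [[ 0.16 -0.99 -0.  ]
 [-0.95 -0.16  0.28]
 [-0.28 -0.04 -0.96]]
0.07 [325.   60.2] 43 [ 0.6302 -0.1265  0.0794] 0.087
0.07 [514.8 113.3] 130 [ 0.6106 -0.3399  0.0791] 0.088
0.07 [430.6 138.5] 72 [ 0.5691 -0.256   0.0791] 0.087
0.07 [324.6 157.9] 369 [ 0.5294 -0.1426  0.0849] 0.088
0.088 [325.3  47.6] 554 [ 0.64   -0.1251  0.0948] 0.098
0.088 [525.6 114. ] 187 [ 0.611  -0.3444  0.0919] 0.096
0.088 [438.6 141.1] 170 [ 0.5686 -0.2609  0.0923] 0.096
0.098 [327.1 103.7] 172 [ 0.5874 -0.1356  0.1007] 0.104
```

View pics/w1.png

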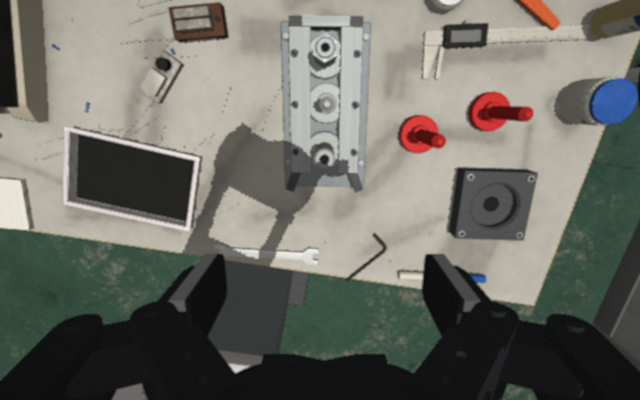

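The wrist view shows the rail at (325,105), nearly vertical: hex at (325,47), slim at (327,103), stout at (325,157). The tray is at (132,178), the block at (493,204), and the red look-alikes at (420,133) and (492,110). Next I refine the rail yaw.

```bash
python3 - <<'E'
from h import *
d=img("wrist"); P=pts(d); z=P[...,2]
reg=np.zeros(z.shape,bool); reg[10:195,275:375]=1
m=reg&(z>.023)&(z<.037)
# line fits of outer edges of the bars, per row
L=[];Rr=[]
for v in range(25,170,1):
    u=np.flatnonzero(m[v])
    if len(u)>10: L.append(P[v,u[0]+1]);Rr.append(P[v,u[-1]-1])
for n,E in(("L",L),("R",Rr)):
    E=np.array(E)[:,:2]; a=np.polyfit(E[:,0],E[:,1],1); r=E[:,1]-np.polyval(a,E[:,0]); k=abs(r)<.003; a=np.polyfit(E[k,0],E[k,1],1)
    print(n,np.degrees(np.arctan(a[0])).round(2),np.polyval(a,.58).round(4),k.sum(),len(E))
# dark screws
g=cv2.cvtColor(d["color"],cv2.COLOR_RGB2GRAY); dk=((g<95)&reg&(z>.022)&(z<.04)).astype(np.uint8)
n,l,st,c=cv2.connectedComponentsWithStats(dk)
for i in range(1,n):
    if 5<st[i,4]<120: print("scr",c[i].round(1),st[i,4],at_z(d,c[i],.033).round(4))
# tops: fixed plane points
for n,u,h in(("hex",(325,47),.096),("slim",(327,103),.103),("stout",(325,157),.086)):
    s=np.zeros_like(reg); s[u[1]-20:u[1]+20,u[0]-20:u[0]+20]=1
    q=s&(abs(z-h)<.004); c=np.argwhere(q).mean(0)[::-1]
    (cc,rr)=cv2.minEnclosingCircle(np.argwhere(q)[:,::-1].astype(np.float32)); print(n,c,cc,rr,q.sum(),at_z(d,c,h).round(4))
b=cv2.resize(d["color"][5:200,265:385],None,fx=3,fy=3,interpolation=cv2.INTER_CUBIC)
cv2.imwrite("pics/c2.png",b[...,::-1])
# block recess
m=np.zeros(z.shape,bool); m[160:250,440:545]=1
mm=m&(z>.008)&(z<.0195); n,l,st,c=cv2.connectedComponentsWithStats(mm.astype(np.uint8))
for i in range(1,n):
    if st[i,4]>200: print("rec",c[i],st[i],at_z(d,c[i],.014).round(4))
mm=m&(z>.021)&(z<.032); print("blk",cv2.minAreaRect((P[mm][:,:2]*1000).astype(np.float32)))
m[:]=0; m[115:245,50:212]=1
dk=((d["color"].max(2)<75)&m).astype(np.uint8); n,l,st,c=cv2.connectedComponentsWithStats(dk); i=1+st[1:,4].argmax()
W=np.array([at_z(d,u,.004)[:2]*1000 for u in np.argwhere(l==i)[:,::-1]],np.float32); print("tray",cv2.minAreaRect(W))
E
```

```text
L 8.87 -0.0934 144 145
R 8.71 -0.1765 144 145
scr [294.3  20.6] 85 [ 0.6709 -0.0846  0.033 ]
scr [355.6  19.4] 42 [ 0.6833 -0.1534  0.033 ]
scr [325.8  27. ] 31 [ 0.67   -0.1211  0.033 ]
scr [293.5  53. ] 18 [ 0.6368 -0.0883  0.033 ]
scr [356.4  53.2] 18 [ 0.6484 -0.161   0.033 ]
scr [313.8  61.3] 52 [ 0.6317 -0.1132  0.033 ]
scr [317.6 105.5] 27 [ 0.5829 -0.1254  0.033 ]
scr [294.1 103.9] 18 [ 0.5802 -0.0968  0.033 ]
scr [354.5 104.8] 16 [ 0.591  -0.1696  0.033 ]
scr [315.6 147.6] 20 [ 0.5319 -0.1308  0.033 ]
scr [353.1 151.9] 14 [ 0.5342 -0.1786  0.033 ]
scr [342.6 166.8] 94 [ 0.5132 -0.1689  0.033 ]
scr [314.8 164.7] 6 [ 0.5101 -0.1332  0.033 ]
hex [324.97080292  47.33941606] (325.5, 47.5) 14.57748031616211 548 [ 0.6401 -0.125   0.096 ]
slim [326.49635036 103.81751825] (326.5666809082031, 103.92666625976562) 7.433785438537598 137 [ 0.5873 -0.1352  0.103 ]
stout [324.49127907 158.50581395] (324.5, 158.5) 10.700567245483398 344 [ 0.5289 -0.1427  0.086 ]
rec [470.2716763  191.44508671] [451 168  83  69 346] [ 0.5041 -0.3493  0.014 ]
rec [493.66300618 204.78723404] [ 472  184   45   43 1457] [ 0.4908 -0.3867  0.014 ]
blk ((491.822998046875, -382.8739318847656), (96.78307342529297, 97.5428695678711), 7.631914138793945)
tray ((443.81005859375, 112.41326904296875), (154.53025817871094, 88.71621704101562), 85.83698272705078)
```

View pics/c2.png

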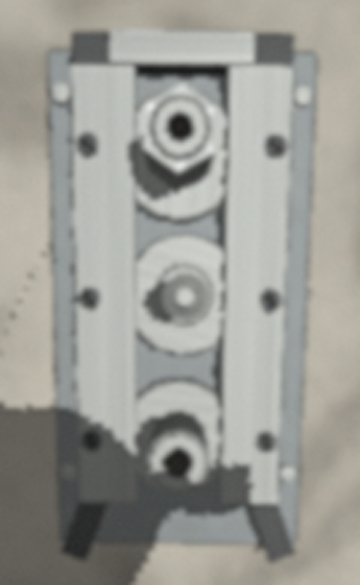

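Rail yaw from the bars and screws is 8.8°, with the rail centre near (0.581, -0.134). The screw spacing (116 mm) and bar width check out. First I descend on the stout punch and grip it.

jog_arm --rows '[[[0, 0, 0], 0.0115], [[9, -2, 40], 0], [[0, 0, 60], 0], [[0, 0, 60], 0], [[0, 0, 50], 0], [[0, 0, 30], 0], [[0, 0, 12], 0], [[0, 0, 0], 0], [[0, 0, 0], 0]]' --jaw 60

```text
clock: 3.75
ee_pos: [0.53, -0.1423, 0.04]
tcp_rot: [0.001, 0.997, 0.076, 0.001]
force: [-0.4, -0.0, 0.4]
gripper_width: 0.7
gripper_force: 0.0
```

jog_arm --rows '[[[0, 0, 0], 0], [[0, 0, 0], 0], [[0, 0, 0], 0], [[0, 0, 0], 0], [[0, 0, 0], 0]]' --jaw 0 --grip_force 60

```text
clock: 4.38
ee_pos: [0.5295, -0.1424, 0.0391]
tcp_rot: [0.001, 0.997, 0.075, 0.001]
force: [0.4, -2.2, 5.2]
gripper_width: 0.258
gripper_force: 58.7
```

```bash
python3 - <<'E'
from h import *
to([.5289,-.1423,.040],8.8); s=env.get_state(); print(s["gripper_width"]*85.4,s["gripper_force"],s["force"])
E
```

```text
t 4.375 pos [ 0.5295 -0.1424  0.0391] yaw 8.66 tilt [ 0.002 -0.001 -1.   ] shift [-0.6 -0.2 -0.9] roll -0.002
22.047688291804427 58.72614322579466 [ 0.35966358 -2.18401972  5.16139685]
```

jog_arm --rows '[[[0, 0, -1.5], 0], [[0, 0, -1], 0], [[0, 0, 0], 0], [[0, 0, 0], 0]]'

```text
clock: 4.88
ee_pos: [0.5282, -0.1415, 0.0394]
tcp_rot: [-0.0, 0.997, 0.076, -0.001]
force: [0.9, -0.4, -3.7]
gripper_width: 0.257
gripper_force: 58.8
```

```bash
python3 - <<'E'
from h import *
to([.5295,-.1424,.041],8.8); s=env.get_state(); print(s["gripper_width"]*85.4,s["gripper_force"],s["force"],s["torque"])
E
```

```text
t 4.875 pos [ 0.5282 -0.1415  0.0394] yaw 8.68 tilt [-0.002  0.001 -1.   ] shift [ 1.1  1.1 -1.6] roll -0.002
21.946730809313333 58.82701446691499 [ 0.86086426 -0.3745685  -3.70056779] [-0.02701035 -0.01431506  0.04740827]
```

jog_arm --rows '[[[-8, 0, 0], 0], [[-16, 0, 0], 0], [[-20, 0, 0], 0], [[-20, 0, 0], 0], [[-16, 0, 0], 0], [[-10, 0, 0], 0], [[0, 0, 0], 0]]'

```text
clock: 5.75
ee_pos: [0.4395, -0.1556, 0.0405]
tcp_rot: [0.0, 0.997, 0.075, 0.0]
force: [0.9, -0.2, -4.5]
gripper_width: 0.265
gripper_force: 58.9
```

```bash
python3 - <<'E'
from h import *
s=env.get_state(); print(s["gripper_width"]*85.4,s["force"],s["torque"])
to([.4487,.146,.10],8.8)
to([.4463,.070,.10],8.8)
E
```

```text
22.616921675138784 [ 0.88891814 -0.2268887  -4.46277625] [ 0.01424783 -0.05715199 -0.0099456 ]
t 5.75 pos [ 0.4395 -0.1556  0.0405] yaw 8.63 tilt [ 0. -0. -1.] shift [  54.4 -296.8  -59.6] roll -0.003
t 5.75 pos [ 0.4395 -0.1556  0.0405] yaw 8.63 tilt [ 0. -0. -1.] shift [  40.6 -222.   -59.6] roll -0.003
```

jog_arm --rows '[[[0, 0, -30], 0], [[5, -28, -30], 0], [[8, -45, 0], 0], [[9, -50, 0], 0], [[9, -50, 0], 0], [[9, -50, 0], 0], [[8, -45, 0], 0], [[6, -31, 10], 0], [[0, 0, 24], 0], [[0, 0, 20], 0]]'

```text
clock: 7.0
ee_pos: [0.4482, 0.149, 0.0453]
tcp_rot: [-0.0, 0.997, 0.076, -0.0]
force: [-0.2, 0.6, -4.3]
gripper_width: 0.259
gripper_force: 59.8
```

jog_arm --rows '[[[0, 0, 8], 0], [[0, 0, 2.5], 0], [[0, 0, 1], 0], [[0, 0, 0], 0], [[0, 0, 0], 0]]'

```text
clock: 7.62
ee_pos: [0.4486, 0.1483, 0.0355]
tcp_rot: [-0.0, 0.997, 0.075, 0.001]
force: [0.6, -0.2, -3.8]
gripper_width: 0.256
gripper_force: 59.9
```

```bash
python3 - <<'E'
from h import *
s=env.get_state(); print(s["gripper_width"]*85.4,s["force"],s["torque"])
to([.4477,.1479,.0345],8.8)
E
```

```text
21.87172662326316 [ 0.64741398 -0.24936267 -3.83771602] [ 0.0039773   0.01251999 -0.03357264]
t 7.625 pos [0.4486 0.1483 0.0355] yaw 8.66 tilt [ 0.001  0.    -1.   ] shift [-1.   0.2  1. ] roll -0.002
```

Not yet touching, so I lower a little more.

jog_arm --rows '[[[0, 0, 1], 0], [[0, 0, 0], 0], [[0, 0, 0], 0]]'

```text
clock: 8.0
ee_pos: [0.4489, 0.1483, 0.035]
tcp_rot: [-0.0, 0.997, 0.076, 0.001]
force: [-0.5, -0.4, 4.6]
gripper_width: 0.255
gripper_force: 60.7
```

jog_arm --rows '[[[0, 0, 1], 0], [[0, 0, 0], 0], [[0, 0, 0], 0]]'

```text
clock: 8.38
ee_pos: [0.4491, 0.1483, 0.035]
tcp_rot: [-0.0, 0.997, 0.076, 0.001]
force: [-2.5, -2.5, 9.4]
gripper_width: 0.26
gripper_force: 61.3
```

jog_arm --rows '[[[0, 0, 0], 0], [[0, 0, 0], 0], [[0, 0, 0], 0], [[0, 0, -20], 0], [[0, 0, -50], 0], [[0, 0, -30], 0], [[12, 40, 0], 0], [[16, 50, 0], 0], [[17, 55, 0], 0], [[17, 55, 0], 0]]' --jaw 55

```text
clock: 9.62
ee_pos: [0.5403, -0.0416, 0.1327]
tcp_rot: [-0.0, 0.997, 0.076, 0.0]
force: [1.2, 0.5, -0.2]
gripper_width: 0.645
gripper_force: 0.0
```

jog_arm --rows '[[[17, 55, 0], 0], [[16, 46, 0], 0], [[0, 0, 0], 0], [[0, 0, 0], 0]]'

```text
clock: 10.12
ee_pos: [0.5872, -0.1346, 0.1323]
tcp_rot: [-0.0, 0.997, 0.075, -0.001]
force: [-0.5, 1.1, 0.6]
gripper_width: 0.642
gripper_force: 0.0
```

```bash
python3 - <<'E'
from h import *
to([.5873,-.1347,.039],8.8)
d=img("top"); P=pts(d); z=P[...,2]
m=np.zeros(z.shape,bool); m[225:300,165:265]=1; q=P[m&(z>.072)&(z<.092)]; print(len(q),q.mean(0).round(4))
E
```

```text
t 10.125 pos [ 0.5872 -0.1346  0.1323] yaw 8.65 tilt [-0.001  0.001 -1.   ] shift [ 0.1  0.2 93.3] roll -0.003
109 [0.4475 0.1457 0.0804]
```

jog_arm --rows '[[[0, 0, 30], -0.0025], [[0, 0, 40], 0], [[0, 0, 18], 0], [[0, 0, 5], 0], [[0, 0, 0], 0]]'

```text
clock: 10.8
ee_pos: [0.5881, -0.1348, 0.0412]
tcp_rot: [0.0, 0.997, 0.077, 0.001]
force: [-0.7, 0.2, -0.5]
gripper_width: 0.644
gripper_force: 0.0
```

jog_arm --rows '[[[0, 0, 0], 0], [[0, 0, 0], 0], [[0, 0, 0], 0], [[0, 0, 0], 0], [[0, 0, 0], 0]]' --jaw 0

```text
clock: 11.42
ee_pos: [0.5881, -0.1352, 0.041]
tcp_rot: [0.0, 0.997, 0.077, 0.001]
force: [-0.8, -0.7, 5.0]
gripper_width: 0.168
gripper_force: 58.5
```

jog_arm --rows '[[[0, 0, -1.5], 0], [[0, 0, -1], 0], [[0, 0, 0], 0], [[0, 0, 0], 0]]'

```text
clock: 11.92
ee_pos: [0.587, -0.1348, 0.0416]
tcp_rot: [-0.0, 0.997, 0.077, -0.001]
force: [-0.3, 0.3, -2.9]
gripper_width: 0.171
gripper_force: 58.4
```

```bash
python3 - <<'E'
from h import *
to([.5873,-.1347,.041],8.8); s=env.get_state(); print(s["gripper_width"]*85.4,s["force"],s["torque"])
E
```

```text
t 11.925 pos [ 0.587  -0.1348  0.0416] yaw 8.81 tilt [-0.001  0.    -1.   ] shift [ 0.3 -0.1  0.6] roll 0.0
14.572392748085214 [-0.31221066  0.34318808 -2.86665839] [ 0.025355   -0.04361255 -0.04196936]
```

jog_arm --rows '[[[-8, 0, 0], 0], [[-16, -0.5, 0], 0], [[-20, -0.5, 0], 0], [[-20, -0.5, 0], 0], [[-20, 0, 0], 0], [[-20, 0, 0], 0], [[-20, 0, 0], 0], [[-16, 0, 0], 0], [[-10, 0, 0], 0], [[0, 0, 0], 0]]'

```text
clock: 13.18
ee_pos: [0.4386, -0.1566, 0.0425]
tcp_rot: [0.0, 0.997, 0.077, 0.0]
force: [0.4, 0.2, -2.9]
gripper_width: 0.173
gripper_force: 58.6
```

```bash
python3 - <<'E'
from h import *
s=env.get_state(); print(s["gripper_width"]*85.4,s["force"],s["torque"])
to([.4423,.0715,.10],8.8)
E
```

```text
14.805298254233206 [ 0.39443848  0.16628527 -2.88256989] [0.05531098 0.00934758 0.02719729]
t 13.175 pos [ 0.4386 -0.1566  0.0425] yaw 8.78 tilt [ 0. -0. -1.] shift [  38.4 -224.8  -57.6] roll -0.0
```

jog_arm --rows '[[[0, 0, -30], 0], [[4, -20, -30], 0], [[7, -42, 0], 0], [[8, -50, 0], 0], [[8, -50, 0], 0], [[7, -42, 0], 0], [[4, -21, 10], 0], [[0, 0, 24], 0], [[0, 0, 20], 0], [[0, 0, 9], 0]]'

```text
clock: 14.42
ee_pos: [0.4417, 0.0721, 0.038]
tcp_rot: [-0.0, 0.997, 0.077, -0.001]
force: [0.2, -0.1, -3.4]
gripper_width: 0.173
gripper_force: 59.0
```

jog_arm --rows '[[[0, 0, 2], 0], [[0, 0, 1], 0], [[0, 0, 0], 0], [[0, 0, 0], 0]]'

```text
clock: 14.92
ee_pos: [0.4425, 0.0717, 0.037]
tcp_rot: [-0.0, 0.997, 0.077, 0.001]
force: [-0.5, -0.1, -1.6]
gripper_width: 0.171
gripper_force: 59.1
```

jog_arm --rows '[[[0, 0, 1], 0], [[0, 0, 0], 0], [[0, 0, 0], 0]]'

```text
clock: 15.3
ee_pos: [0.4428, 0.0717, 0.037]
tcp_rot: [0.0, 0.997, 0.077, 0.001]
force: [-2.1, -0.6, 5.3]
gripper_width: 0.167
gripper_force: 59.9
```

jog_arm --rows '[[[0, 0, 0], 0], [[0, 0, 0], 0], [[0, 0, 0], 0], [[0, 0, -20], 0], [[0, 0, -50], 0], [[0, 0, -31], 0], [[24, 32, 0], 0], [[34, 46, 0], 0], [[36, 49, 0], 0], [[36, 49, 0], 0]]' --jaw 55

```text
clock: 16.55
ee_pos: [0.5989, -0.0837, 0.1362]
tcp_rot: [-0.0, 0.997, 0.077, 0.0]
force: [0.9, 0.4, 0.6]
gripper_width: 0.647
gripper_force: 0.0
```

jog_arm --rows '[[[24, 32, 0], 0], [[12, 16, 0], 0], [[0, 0, 0], 0], [[0, 0, 0], 0]]'

```text
clock: 17.05
ee_pos: [0.6401, -0.1236, 0.1362]
tcp_rot: [-0.0, 0.997, 0.077, -0.0]
force: [-0.6, 0.0, -0.8]
gripper_width: 0.643
gripper_force: 0.0
```

```bash
python3 - <<'E'
from h import *
to([.6412,-.1246,.039],8.8)
d=img("top"); P=pts(d); z=P[...,2]; save(d,"top2")
m=np.zeros(z.shape,bool); m[225:300,165:265]=1; mm=m&(z>.072)&(z<.11)
n,l,st,c=cv2.connectedComponentsWithStats(mm.astype(np.uint8))
for i in range(1,n):
    if st[i,4]>8: q=P[l==i]; print(c[i].round(1),st[i,4],q.mean(0).round(4),q[:,2].max().round(3))
w=img("wrist"); save(w,"w2")
E
```

```text
t 17.05 pos [ 0.6401 -0.1236  0.1362] yaw 8.83 tilt [-0.001  0.    -1.   ] shift [ 1.   1.2 97.2] roll 0.001
[189.3 256.6] 104 [0.4475 0.1458 0.0808] 0.086
[221.2 258.4] 18 [0.4432 0.074  0.0967] 0.101
```

View pics/w2.png

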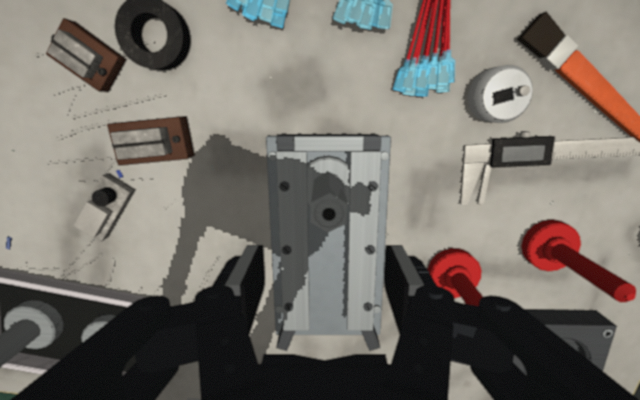

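The hex punch stands alone in the rail at (328,212), with the open fingers either side of it. Both round punches stand in the tray. I descend on the hex.

jog_arm --rows '[[[0.5, 1, 30], 0], [[0, 0, 42], 0], [[0, 0, 19], 0], [[0, 0, 6], 0], [[0, 0, 0], 0]]'

```text
clock: 17.77
ee_pos: [0.6416, -0.1251, 0.0406]
tcp_rot: [0.0, 0.997, 0.077, 0.001]
force: [0.4, 0.3, 0.4]
gripper_width: 0.644
gripper_force: 0.0
```

jog_arm --rows '[[[0, 0, 0], 0], [[0, 0, 0], 0], [[0, 0, 0], 0], [[0, 0, 0], 0], [[0, 0, 0], 0]]' --jaw 0

```text
clock: 18.4
ee_pos: [0.6421, -0.1255, 0.0413]
tcp_rot: [0.001, 0.997, 0.077, 0.002]
force: [0.4, -0.6, 4.8]
gripper_width: 0.268
gripper_force: 59.6
```

jog_arm --rows '[[[0, 0, -1.5], 0], [[0, 0, -1], 0], [[0, 0, 0], 0], [[0, 0, 0], 0]]'

```text
clock: 18.9
ee_pos: [0.6409, -0.1251, 0.0413]
tcp_rot: [-0.0, 0.997, 0.077, -0.0]
force: [1.2, -0.6, -1.7]
gripper_width: 0.272
gripper_force: 59.0
```

```bash
python3 - <<'E'
from h import *
to([.6401,-.1248,.041],8.8); s=env.get_state(); print(s["gripper_width"]*85.4,s["force"],s["torque"])
E
```

```text
t 18.9 pos [ 0.6409 -0.1251  0.0413] yaw 8.81 tilt [-0.001  0.    -1.   ] shift [-0.7 -0.4  0.4] roll 0.0
23.23764656391157 [ 1.24125524 -0.59996351 -1.65142199] [-0.14828985 -0.24810013 -0.04767807]
```

jog_arm --rows '[[[0, 0, -1], 0], [[0, 0, 0], 0], [[0, 0, 0], 0]]'

```text
clock: 19.27
ee_pos: [0.6407, -0.1249, 0.0422]
tcp_rot: [-0.0, 0.997, 0.077, -0.001]
force: [-0.1, -0.1, -4.2]
gripper_width: 0.273
gripper_force: 58.9
```

```bash
python3 - <<'E'
from h import *
to([.6401,-.1248,.041],8.8); s=env.get_state(); print(s["gripper_width"]*85.4,s["force"],s["torque"])
E
```

```text
t 19.275 pos [ 0.6407 -0.1249  0.0422] yaw 8.82 tilt [-0.001  0.    -1.   ] shift [-0.6 -0.2  1.2] roll 0.0
23.29953951769276 [-0.08694737 -0.05271871 -4.19883978] [ 0.03377379 -0.04384949 -0.07121314]
```

Now free of the floor, lifted about 1 mm. I slide it out 205 mm.

jog_arm --rows '[[[-8, 0, -0.5], 0], [[-18, 0, 0], 0], [[-26, 0, 0], 0], [[-28, 0, 0], 0], [[-28, 0, 0], 0], [[-28, 0, 0], 0], [[-28, 0, 0], 0], [[-24, 0, 0], 0], [[-14, 0, 0], 0], [[-5, 0, 0], 0]]'

```text
clock: 20.52
ee_pos: [0.4361, -0.157, 0.0436]
tcp_rot: [0.0, 0.997, 0.077, 0.0]
force: [0.3, -0.4, -5.0]
gripper_width: 0.268
gripper_force: 59.1
```

jog_arm --rows '[[[0, 0, -20], 0], [[0, 0, -40], 0], [[0, 0, 0], 0], [[0, 0, 0], 0]]'

```text
clock: 21.02
ee_pos: [0.4365, -0.1566, 0.1023]
tcp_rot: [-0.0, 0.997, 0.077, -0.0]
force: [0.2, -0.8, -4.8]
gripper_width: 0.27
gripper_force: 59.6
```

```bash
python3 - <<'E'
from h import *
s=env.get_state(); print(s["gripper_width"]*85.4,s["force"],s["torque"])
to([.4916,-.385,.10],8.8)
d=img("top"); P=pts(d); z=P[...,2]
m=np.zeros(z.shape,bool); m[205:275,395:470]=1
mm=m&(z>.007)&(z<.0195)&(d["color"].max(2)<110); n,l,st,c=cv2.connectedComponentsWithStats(mm.astype(np.uint8))
for i in range(1,n):
    if st[i,4]>200: print("rec",c[i],st[i],at_z(d,c[i],.014).round(4))
w=img("wrist"); save(w,"w3")
E
```

```text
23.08855416165888 [ 0.24796756 -0.7641541  -4.7972663 ] [-0.01109619  0.08201406  0.02071709]
t 21.025 pos [ 0.4365 -0.1566  0.1023] yaw 8.83 tilt [-0.001  0.001 -1.   ] shift [ 19.4 234.1   2.1] roll 0.0
rec [432.48913043 239.4       ] [419 227  28  27 460] [ 0.4936 -0.3865  0.014 ]
```

View pics/w3.png

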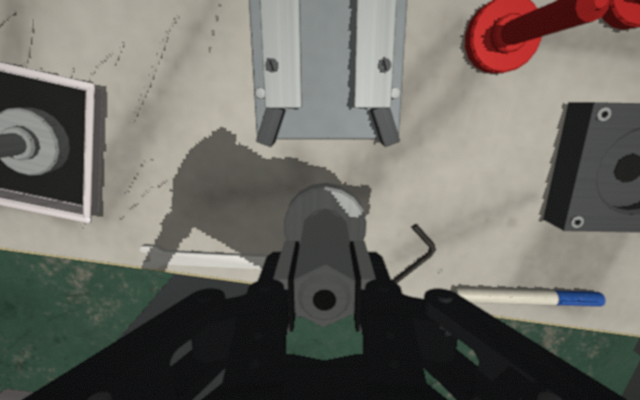

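The hex is held upright and clear of the rail mouth, with its top at (323,297). I move it over the block.

jog_arm --rows '[[[2, 24, 0], 0], [[4, 45, 0], 0], [[4, 50, 0], 0], [[4, 50, 0], 0], [[4, 42, 0], 0], [[2, 23, 0], 0], [[0, 0, 0], 0], [[0, 0, 0], 0], [[0, 0, 0], 0]]'

```text
clock: 22.25
ee_pos: [0.4921, -0.384, 0.103]
tcp_rot: [-0.0, 0.997, 0.077, -0.0]
force: [-0.9, 0.7, -4.5]
gripper_width: 0.27
gripper_force: 60.3
```

```bash
python3 - <<'E'
from h import *
s=env.get_state(); print(s["force"])
w=img("wrist"); save(w,"w4"); to([.4922,-.385,.10],8.8)
# predicted block outline & recess at current estimate
for c in ([.4922,-.385],):
    a=np.radians(7.6+0); 
    im=w["color"][...,::-1].copy()
    for r,z,col in((.034,.026,(0,255,0)),(.031,.014,(255,255,0))):
        for t in np.linspace(0,2*np.pi,90):
            u=proj(w,[c[0]+r*np.cos(t),c[1]+r*np.sin(t),z]); cv2.circle(im,tuple(int(round(v)) for v in u),0,col,-1)
    for sx,sy in((1,1),(1,-1),(-1,-1),(-1,1)):
        o=np.array([[np.cos(a),-np.sin(a)],[np.sin(a),np.cos(a)]])@[sx*.048,sy*.048]; u=proj(w,[c[0]+o[0],c[1]+o[1],.026]); cv2.circle(im,tuple(int(round(v)) for v in u),2,(0,0,255),-1)
    cv2.imwrite("pics/w4o.png",cv2.resize(im[80:400,170:490],(600,600)))
E
```

```text
[-0.89394871  0.74775159 -4.48996009]
t 22.3 pos [ 0.4922 -0.3841  0.1033] yaw 8.87 tilt [-0.  0. -1.] shift [-0.2  0.9  3.3] roll 0.001
```

View pics/w4o.png

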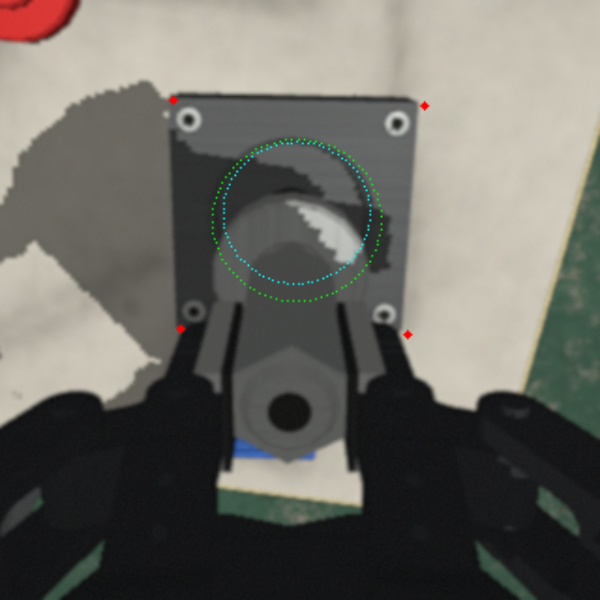

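The hex hangs over the block. The recess's far rim is visible near (295,138) in the crop, and the block corners lie about 4 px up-left of the prediction. I check the camera bias against the held punch itself.

```bash
python3 - <<'E'
from h import *
w=img("wrist"); p,R,s=axes()
for h in(.157,.160): print(proj(w,[p[0],p[1],h]), at_z(w,(324.1,299.7),h))
E
```

```text
[328.80843796 296.25411449] [ 0.49051499 -0.3827194   0.157     ]
[328.90607625 300.81094028] [ 0.49247076 -0.38242364  0.16      ]
```

jog_arm --rows '[[[0.8, 1, 10], 0], [[0, 0, 20], 0], [[0, 0, 10], 0], [[0, 0, 5], 0], [[0, 0, 3], 0], [[0, 0, 3], 0], [[0, 0, 0], 0], [[0, 0, 0], 0]]'

```text
clock: 23.35
ee_pos: [0.4933, -0.386, 0.0528]
tcp_rot: [0.0, 0.997, 0.077, 0.0]
force: [0.3, -0.3, -4.7]
gripper_width: 0.27
gripper_force: 60.3
```

jog_arm --rows '[[[0, 0, 2], 0], [[0, 0, 1], 0], [[0, 0, 0], 0], [[0, 0, 0], 0]]'

```text
clock: 23.85
ee_pos: [0.4931, -0.3859, 0.0494]
tcp_rot: [-0.0, 0.997, 0.077, -0.0]
force: [0.0, 0.1, -4.4]
gripper_width: 0.271
gripper_force: 60.3
```

jog_arm --rows '[[[0, 0, 1], 0], [[0, 0, 1], 0], [[0, 0, 0], 0], [[0, 0, 0], 0]]'

```text
clock: 24.35
ee_pos: [0.4931, -0.3859, 0.0474]
tcp_rot: [0.0, 0.997, 0.077, 0.0]
force: [-0.0, 0.6, -4.5]
gripper_width: 0.267
gripper_force: 60.3
```

jog_arm --rows '[[[0, 0, 0.7], 0], [[0, 0, 0], 0], [[0, 0, 0], 0]]'

```text
clock: 24.72
ee_pos: [0.4932, -0.386, 0.0473]
tcp_rot: [0.0, 0.997, 0.077, 0.0]
force: [-1.5, 1.6, 1.8]
gripper_width: 0.272
gripper_force: 60.9
```

jog_arm --rows '[[[0, 0, 0], 0], [[0, 0, 0], 0], [[0, 0, 0], 0], [[0, 0, -15], 0], [[0, 0, -45], 0], [[0, 0, -35], 0], [[1, -25, 0], 0], [[2, -45, 0], 0], [[2, -50, 0], 0], [[2, -50, 0], 0]]' --jaw 55

```text
clock: 25.98
ee_pos: [0.4739, -0.2156, 0.1431]
tcp_rot: [0.0, 0.997, 0.077, 0.001]
force: [-0.1, 0.4, -0.9]
gripper_width: 0.639
gripper_force: 0.0
```

jog_arm --rows '[[[2, -50, 0], 0], [[3, -55, 0], 0], [[3, -55, 0], 0], [[2, -55, 0], 0], [[2, -50, 0], 0], [[1, -25, 0], 0], [[0, 0, 0], 0], [[0, 0, 0], 0]]'

```text
clock: 26.98
ee_pos: [0.4427, 0.0712, 0.1424]
tcp_rot: [0.0, 0.997, 0.077, 0.001]
force: [0.5, -0.8, 0.1]
gripper_width: 0.641
gripper_force: 0.0
```

```bash
python3 - <<'E'
from h import *
to([.4428,.0717,.037],8.8)
d=img("top"); P=pts(d); z=P[...,2]
m=np.zeros(z.shape,bool); m[205:285,395:470]=1
mm=m&(z>.08)&(z<.12); q=P[mm]; print("hex",mm.sum(),q.mean(0).round(4),np.median(q[:,2]))
b=cv2.resize(d["color"][195:285,390:480],(540,540),interpolation=cv2.INTER_CUBIC); cv2.imwrite("pics/hexb.png",b[...,::-1])
E
```

```text
t 26.975 pos [0.4427 0.0712 0.1424] yaw 8.81 tilt [ 0.001 -0.    -1.   ] shift [ 1.000e-01 -6.000e-01  1.054e+02] roll 0.0
hex 146 [ 0.4905 -0.3844  0.0981] 0.09962062923293805
```

View pics/hexb.png

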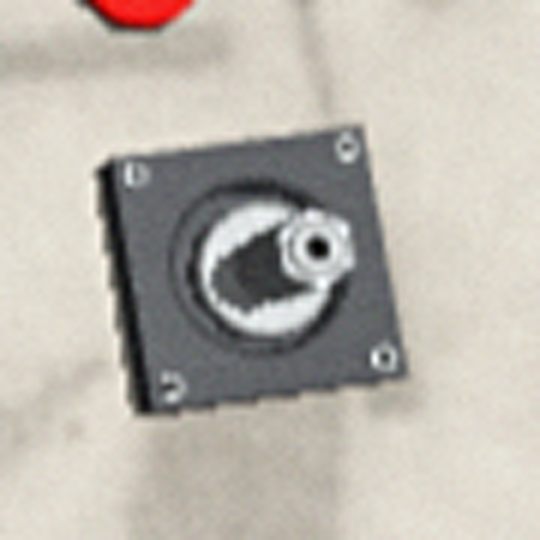

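The hex flange sits inside the recess with its top at z≈0.100 (0.102 expected) and the shank upright, so it is seated. Now I regrip the slim punch, which goes in first because its place is deeper.

jog_arm --rows '[[[0, -0.5, 30], 0], [[0, 0, 45], 0], [[0, 0, 22], 0], [[0, 0, 8], 0], [[0, 0, 0], 0]]'

```text
clock: 27.65
ee_pos: [0.4425, 0.0716, 0.037]
tcp_rot: [0.0, 0.997, 0.076, -0.0]
force: [0.6, -0.2, 0.3]
gripper_width: 0.645
gripper_force: 0.0
```

jog_arm --rows '[[[0, 0, 0], 0], [[0, 0, 0], 0], [[0, 0, 0], 0], [[0, 0, 0], 0], [[0, 0, 0], 0]]' --jaw 0

```text
clock: 28.28
ee_pos: [0.4431, 0.0721, 0.0379]
tcp_rot: [0.0, 0.997, 0.077, 0.001]
force: [0.9, -2.0, 6.0]
gripper_width: 0.173
gripper_force: 58.5
```

jog_arm --rows '[[[0, 0, -2], 0], [[0, 0, -18], 0], [[0, 0, -40], 0], [[0, 0, 0], 0], [[0, 0, 0], 0]]'

```text
clock: 28.9
ee_pos: [0.4421, 0.0723, 0.0963]
tcp_rot: [-0.0, 0.997, 0.077, -0.0]
force: [0.1, 0.8, -3.8]
gripper_width: 0.174
gripper_force: 58.6
```

```bash
python3 - <<'E'
from h import *
s=env.get_state(); print(s["gripper_width"]*85.4,s["force"])
e=np.array([.9882,.1530])
c=np.array([.5807,-.1340])-.145*e; print(c)
to([*c,.0425],8.8)
E
```

```text
14.821604827777076 [ 0.06456309  0.81268436 -3.75970045]
[ 0.437411 -0.156185]
t 28.9 pos [0.4421 0.0723 0.0963] yaw 8.81 tilt [-0.001  0.    -1.   ] shift [-39.6 225.1  53.8] roll 0.0
```

jog_arm --rows '[[[-4, 20, 0], 0], [[-7, 42, 0], 0], [[-9, 50, 0], 0], [[-9, 50, 0], 0], [[-7, 42, 0], 0], [[-3.5, 21, 10], 0], [[0, 0, 28], 0], [[0, 0, 12], 0], [[0, 0, 3], 0], [[0, 0, 0], 0]]'

```text
clock: 30.15
ee_pos: [0.438, -0.1558, 0.044]
tcp_rot: [0.0, 0.997, 0.077, 0.0]
force: [0.2, 0.3, -3.4]
gripper_width: 0.169
gripper_force: 59.1
```

```bash
python3 - <<'E'
from h import *
s=env.get_state(); print(s["force"],s["torque"])
to([.437411,-.1562,.043],8.8); to([.5870,-.1345,.043],8.8)
d=img("top"); P=pts(d); z=P[...,2]
m=np.zeros(z.shape,bool); m[225:300,165:265]=1; q=P[m&(z>.072)&(z<.092)]; print(len(q),q.mean(0).round(4))
E
```

```text
[ 0.23891496  0.28911413 -3.35603487] [ 0.00546404  0.0286346  -0.01137395]
t 30.15 pos [ 0.438  -0.1558  0.044 ] yaw 8.85 tilt [ 0. -0. -1.] shift [-0.6  0.3  1. ] roll 0.001
t 30.15 pos [ 0.438  -0.1558  0.044 ] yaw 8.85 tilt [ 0. -0. -1.] shift [150.6   1.8   1. ] roll 0.001
110 [0.4475 0.1456 0.0807]
```

jog_arm --rows '[[[8, 0, 0.7], 0], [[14, 0, 0], 0], [[18, 0, 0], 0], [[18, 0, 0], 0], [[12, 0, 0], 0], [[5, 0, 0], 0]]'

```text
clock: 30.95
ee_pos: [0.5127, -0.1444, 0.0429]
tcp_rot: [-0.0, 0.997, 0.077, -0.0]
force: [-0.1, 0.8, -2.9]
gripper_width: 0.171
gripper_force: 59.0
```

jog_arm --rows '[[[8, 0.5, 0], 0], [[16, 0.5, 0], 0], [[18, 0, 0], 0], [[18, 0, 0], 0], [[11, 0, 0], 0], [[4.5, 0, 0], 0], [[0, 0, 0], 0], [[0, 0, 0], 0]]'

```text
clock: 31.95
ee_pos: [0.5863, -0.1342, 0.043]
tcp_rot: [0.0, 0.997, 0.077, -0.0]
force: [0.2, 0.1, -2.9]
gripper_width: 0.173
gripper_force: 59.0
```

```bash
python3 - <<'E'
from h import *
s=env.get_state(); print(s["force"],s["torque"])
to([.5873,-.1348,.0405],8.8)
E
```

```text
[ 0.20048975  0.11534107 -2.90999437] [-0.0306397  -0.03264117  0.0256222 ]
t 31.95 pos [ 0.5863 -0.1342  0.043 ] yaw 8.8 tilt [-0. -0. -1.] shift [0.9 0.7 2.5] roll -0.0
```

jog_arm --rows '[[[1, 0.5, 1], 0], [[0, 0, 1], 0], [[0, 0, 0.5], 0], [[0, 0, 0], 0], [[0, 0, 0], 0]]'

```text
clock: 32.58
ee_pos: [0.5879, -0.1347, 0.0419]
tcp_rot: [0.0, 0.997, 0.077, 0.001]
force: [-1.8, -0.1, 4.3]
gripper_width: 0.17
gripper_force: 60.0
```

jog_arm --rows '[[[0, 0, 0], 0], [[0, 0, 0], 0], [[0, 0, 0], 0], [[0, 0, -15], 0], [[0, 0, -45], 0], [[0, 0, -37], 0], [[-8, -28, 0], 0], [[-15, -48, 0], 0], [[-17, -54, 0], 0], [[-17, -54, 0], 0]]' --jaw 55

```text
clock: 33.83
ee_pos: [0.5026, 0.04, 0.1388]
tcp_rot: [-0.0, 0.997, 0.077, 0.001]
force: [0.9, 1.3, 0.0]
gripper_width: 0.648
gripper_force: 0.0
```

jog_arm --rows '[[[-17, -54, 0], 0], [[-13, -40, 0], 0], [[-7, -22, 0], 0], [[0, 0, 0], 0], [[0, 0, 0], 0]]'

```text
clock: 34.45
ee_pos: [0.4493, 0.1472, 0.1382]
tcp_rot: [0.0, 0.997, 0.077, 0.001]
force: [-0.1, -0.1, -0.1]
gripper_width: 0.646
gripper_force: 0.0
```

```bash
python3 - <<'E'
from h import *
to([.4487,.148,.035],8.8)
d=img("top"); P=pts(d); z=P[...,2]
m=np.zeros(z.shape,bool); m[140:260,285:362]=1; mm=m&(z>.0915)&(z<.11); print("slim",mm.sum(),P[mm].mean(0).round(4),np.argwhere(mm).mean(0)[::-1])
m[:]=0; m[225:300,165:265]=1; q=P[m&(z>.072)&(z<.092)]; print("stout",len(q),q.mean(0).round(4))
E
```

```text
t 34.45 pos [0.4493 0.1472 0.1382] yaw 8.8 tilt [ 0.001 -0.    -1.   ] shift [ -0.6  -1.  103.2] roll 0.0
slim 45 [ 0.586  -0.1354  0.0994] [321.93333333 191.44444444]
stout 63 [0.4432 0.1452 0.0803]
```

jog_arm --rows '[[[-0.5, -1, 30], 0], [[0, 0, 45], 0], [[0, 0, 20], 0], [[0, 0, 8], 0], [[0, 0, 0], 0]]'

```text
clock: 35.12
ee_pos: [0.4485, 0.148, 0.0346]
tcp_rot: [0.0, 0.997, 0.076, -0.0]
force: [-0.3, 0.3, -0.3]
gripper_width: 0.643
gripper_force: 0.0
```

jog_arm --rows '[[[0, 0, 0], 0], [[0, 0, 0], 0], [[0, 0, 0], 0], [[0, 0, 0], 0], [[0, 0, 0], 0]]' --jaw 0

```text
clock: 35.75
ee_pos: [0.4492, 0.1484, 0.036]
tcp_rot: [0.0, 0.997, 0.077, 0.001]
force: [0.4, -2.1, 6.2]
gripper_width: 0.256
gripper_force: 58.9
```

jog_arm --rows '[[[0, 0, -2], 0], [[0, 0, -18], 0], [[0, 0, -40], 0], [[0, 0, 0], 0], [[0, 0, 0], 0]]'

```text
clock: 36.38
ee_pos: [0.4478, 0.1486, 0.0936]
tcp_rot: [0.0, 0.997, 0.077, -0.001]
force: [-1.5, -0.3, -4.7]
gripper_width: 0.257
gripper_force: 59.2
```

```bash
python3 - <<'E'
from h import *
s=env.get_state(); print(s["gripper_width"]*85.4,s["force"])
to([.4374,-.1562,.0415],8.8)
E
```

```text
21.96141511534883 [-1.51870957 -0.29598061 -4.74157414]
t 36.375 pos [0.4478 0.1486 0.0936] yaw 8.82 tilt [-0.001 -0.    -1.   ] shift [-56.9 299.6  52.2] roll 0.0
```

jog_arm --rows '[[[-4, 20, 0], 0], [[-8, 42, 0], 0], [[-10, 52, 0], 0], [[-10, 54, 0], 0], [[-10, 52, 0], 0], [[-8, 46, 0], 0], [[-6.5, 33, 10], 0], [[0, 0, 28], 0], [[0, 0, 11], 0], [[0, 0, 3], 0]]'

```text
clock: 37.62
ee_pos: [0.4372, -0.1548, 0.0408]
tcp_rot: [-0.001, 0.997, 0.077, -0.001]
force: [0.4, -0.7, -3.8]
gripper_width: 0.255
gripper_force: 59.8
```

jog_arm --rows '[[[0, 0, 0], 0], [[0, 0, 0], 0]]'

```text
clock: 37.88
ee_pos: [0.4389, -0.1555, 0.0435]
tcp_rot: [0.0, 0.997, 0.077, 0.001]
force: [0.1, -0.2, -4.0]
gripper_width: 0.257
gripper_force: 59.8
```

```bash
python3 - <<'E'
from h import *
s=env.get_state(); print(s["force"],s["torque"])
to([.4374,-.1562,.0415],8.8); to([.5290,-.1420,.0415],8.8)
E
```

```text
[ 0.06681798 -0.19489802 -3.99268788] [0.02894428 0.01014299 0.00206004]
t 37.875 pos [ 0.4389 -0.1555  0.0435] yaw 8.86 tilt [ 0.002 -0.001 -1.   ] shift [-1.6  0.5  2. ] roll 0.001
t 37.875 pos [ 0.4389 -0.1555  0.0435] yaw 8.86 tilt [ 0.002 -0.001 -1.   ] shift [91.1  0.6  2.2] roll 0.001
```

jog_arm --rows '[[[8, 0, 0.7], 0], [[14, 0, 0], 0], [[18, 0, 0], 0], [[18, 0, 0], 0], [[16, 0.5, 0], 0], [[11, 0, 0], 0], [[6, 0, 0], 0], [[0, 0, 0], 0], [[0, 0, 0], 0]]'

```text
clock: 39.0
ee_pos: [0.5279, -0.1422, 0.0417]
tcp_rot: [-0.0, 0.997, 0.077, -0.0]
force: [0.2, -0.4, -4.3]
gripper_width: 0.258
gripper_force: 59.8
```

```bash
python3 - <<'E'
from h import *
s=env.get_state(); print(s["force"],s["torque"])
to([.5292,-.1422,.039],8.8)
E
```

```text
[ 0.18701382 -0.38737066 -4.31451469] [-0.00618291  0.01991502 -0.00863899]
t 39.0 pos [ 0.5279 -0.1422  0.0417] yaw 8.8 tilt [-0.  0. -1.] shift [1.3 0.2 2.7] roll 0.0
```

jog_arm --rows '[[[1, 0, 1], 0], [[0, 0, 1], 0], [[0, 0, 0.5], 0], [[0, 0, 0], 0], [[0, 0, 0], 0]]'

```text
clock: 39.62
ee_pos: [0.5294, -0.1422, 0.04]
tcp_rot: [0.0, 0.997, 0.077, 0.0]
force: [-1.5, -1.1, 2.2]
gripper_width: 0.255
gripper_force: 60.5
```

On the floor. I release, rise well clear and check everything.

jog_arm --rows '[[[0, 0, 0], 0], [[0, 0, 0], 0], [[0, 0, 0], 0], [[0, 0, -15], 0], [[0, 0, -45], 0], [[0, 0, -50], 0], [[-20, 0, -50], 0], [[-50, 0, -40], 0], [[-50, 0, 0], 0], [[0, 0, 0], 0]]' --jaw 55

```text
clock: 40.88
ee_pos: [0.4101, -0.1607, 0.2412]
tcp_rot: [0.001, 0.997, 0.076, 0.002]
force: [0.7, -0.4, -0.5]
gripper_width: 0.646
gripper_force: 0.0
```

jog_arm --rows '[[[0, 0, 0], 0], [[0, 0, 0], 0]]'

```text
clock: 41.12
ee_pos: [0.4124, -0.16, 0.2381]
tcp_rot: [-0.0, 0.997, 0.077, -0.0]
force: [-0.3, 0.4, 0.1]
gripper_width: 0.643
gripper_force: 0.0
```

```bash
python3 - <<'E'
from h import *
d=img("wrist"); save(d,"fin"); z=pts(d)[...,2]; 
d=img("top"); P=pts(d); z=P[...,2]
for n,lo,hi,r in(("stout",.07,.0915,(205,235)),("slim",.0915,.11,(180,204)),("hexspot",.06,.11,(155,178))):
    m=np.zeros(z.shape,bool); m[r[0]:r[1],285:362]=1; m&=(z>lo)&(z<hi)
    print(n,m.sum(),P[m].mean(0).round(4) if m.any() else "",np.argwhere(m).mean(0)[::-1] if m.any() else "")
m=np.zeros(z.shape,bool); m[205:285,395:470]=1; m&=(z>.08)&(z<.12); print("hex",m.sum(),P[m].mean(0).round(4))
print(env.get_state()["clock"],env.get_state()["force"])
E
```

```text
stout 0  
slim 45 [ 0.5858 -0.1352  0.0992] [321.84444444 191.57777778]
hexspot 0  
hex 146 [ 0.4907 -0.3844  0.0983]
41.225 [-0.61476467  0.34371216  0.18081188]
```

View pics/fin.png

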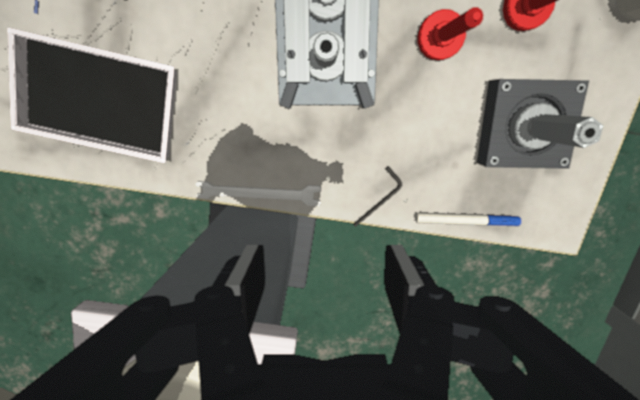

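The final view shows the stout punch back at the first screw pair (326,47) with the slim behind it. The hex is down in the recess at (535,128), the tray is empty, and the gripper is clear.

```bash
python3 -c "
from h import *
print(order.hand_in())"
```

```text
the job is handed in; nothing more can be done
None
```

The job is handed in: the hex punch stands fully down in the setting block's recess, and the slim and stout punches are back upright in their own rail places (slim checked to about 2 mm; the stout by arm position and at its screw pair in the wrist view), with the gripper clear after 41 s.

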